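# Weight down the flask on the shaker

## Task

Lift the red ring weight up and off its slanting peg and lower it gently over the neck of the conical flask on the shaker, so that it sits level around the flask's cone. Then switch the shaker on by turning its dial exactly three clicks clockwise from its off stop, without going past, and let go. Leave the other rings and everything else on the bench where they are, and keep the flask standing on the shaker's mat.

Things in the scene. Friction and masses are not known exactly. Their poses are not given: they have to be found in the camera images.
- rack: wooden rack, 360 mm wide (its y), fixed, origin at bench level, only yawed about z. Its sloping board faces its own -x and carries three white pegs, 120 mm apart along y. The pegs lean 32 degrees from vertical towards the rack's -x: outward direction (-0.530, 0, 0.848) in the rack frame
- mid_peg (a point): outer end of the middle peg, 135 mm above the bench; the other two ends lie at -120 and +120 mm along the rack's y. Each peg is a 28 mm rod; 50 mm below its end begins a collar of 56 mm diameter and 24 mm length, down to the board, on which the ring's back rests. Axes as the rack's
- rack_rod (a point): middle of a fixed steel rod, 12 mm diameter, 360 mm long, along the rack's y, 270 mm above the bench and 23 mm to +x of the hanging rings' centres, carried from two posts at its ends, 80 mm further to the rack's +x. It stands in the way of a tool pointing straight down at the rings: lean the tool like the pegs
- red_ring_center (a point): centre of the red ring weight: coated lead, outer diameter 60 mm, hole 44 mm, 22 mm thick, 0.24 to 0.38 kg; its z is the ring's axis. At the start it hangs on any one of the three pegs, axis parallel to the peg, back on the collar, the top of its hole resting on the peg, so its centre is about 8 mm downslope of the peg's axis, 98 mm above the bench
- red_ring: the red ring itself; origin at the centre of its back face, 11 mm from its centre along its z axis
- blue_ring: blue ring weight, same size, on another peg: leave alone. Origin at the centre of its back face
- yellow_ring: yellow ring weight, same size, on another peg: leave alone. Origin at the centre of its back face
- shaker: orbital shaker, white housing 360 x 240 mm (x, y), fixed, origin at bench level under its centre, only yawed about z. Front deck 60 mm above the bench with the dial at x = -125, y = 0 mm; behind it a platform with a blue mat. Nothing but the dial moves
- mat_center (a point): centre of the blue mat's top, 85 mm above the bench; the mat is 210 x 220 mm along the shaker's x and y
- flask: conical glass flask with purple filling, loose, 0.21 to 0.32 kg, standing on the mat; origin at the centre of its underside. Cone from 94 mm diameter at 8 mm height to 32 mm at 85 mm height, then a 32 mm neck with a 35 mm rim. The ring comes to rest with its underside about 70 mm above the flask's underside
- flask_top (a point): centre of the flask's closed top, 119 mm above its underside
- dial_grip (a point): on the dial's axis at the height to grip, 97 mm above the bench. The black dial has an upright bar 42 mm long, 14 mm thick, 32 mm high (top 104 mm above the bench), pinched across its thickness. The point turns with the dial, x along the bar; white mark at the -x end. At the off stop the bar lies along the shaker's x, mark to -x, at the larger red dot; six black dots mark the clicks
- dial (a joint): angle of the dial in rad: 0 at the off stop (where it starts), growing clockwise seen from above, one click every 0.40 rad, six clicks to the other stop at 2.4; it snaps into the nearest click when let go, and takes about 0.06 N m to turn over a click. Three clicks = 1.20
- beaker: small empty glass beaker, 48 mm diameter, 50 mm high, loose at the rear right corner of the mat: leave alone
- media_bottle: glass jar, 70 mm diameter, 140 mm high, loose on the bench: leave alone
- mortar: white bowl, 90 mm diameter, 50 mm high, loose on the bench: leave alone
Mind the look-alikes: they are no part of the job. Of the things like the red_ring, leave any that is black or green; of the rest the larger one is meant.

How it is judged:
By the outcome, as a careful person would: the job done as asked, in the order asked, and still so for the second after the job is handed in, with the robot touching nothing.
It also fails if it takes over 72 s, if anything falls off the work surface, if the arm or the gripper's body presses on something with over 40 N, if the wrist force passes 120 N, or if a joint passes its speed limit or range.

## Robot

A 6-joint arm with a two-finger parallel gripper is mounted at the origin on the work surface. World frame = base frame: x ahead of the robot, y to its left, z up, the work surface at z = 0. Lengths are in m, angles in degrees, forces in N, time in s.
With the tool pointing down it reaches from about 0.375 to 0.975 m from the base axis. Payload 3.8 kg.
Tool frame: the origin (TCP) lies midway between the tips of the shut fingers; the grasp point (between the pads) lies tcp_to_grasp behind it (tcp_to_grasp is the distance from the TCP to the grasp point, in m); z points along the fingers, y is the direction in which the jaws open and shut (so a half turn about z gives the same grasp; the last joint's range is limited). The gripper opens to 88 mm and grips with 3 to 60 N. Pads are 18 mm wide; open, the fingers measure 123 mm over their backs; the gripper's body (75 mm by 187 mm) begins 45 mm behind the grasp point.
Start: joints at [-72.302, 15.12, 91.902, -0, 72.978, -2.114], TCP at [0.229, -0.635, 0.239] pointing down, gripper open.
Joint ranges: [-150.88, 150.88], [-54.13, 125.18], [17.81, 147.31], [-75.09, 255.09], [0, 152.58], [-146.25, 146.25]. Speed limits (degrees/s): [147.25, 147.25, 180, 180, 180, 180].

## Interface

Orientations are given as a 3x3 rotation matrix whose columns are the frame's x, y, z axes.
In Python, from bench import observe, capture, finish_job, tcp_to_grasp gives the robot as it stands.
- The arm moves only by the shell command python3 -m creep 'ROWS'. ROWS is text: rows parted by semicolons, each of 5 numbers parted by spaces: the closure in counts, from 0 (fully open) to 255 (shut), then the shift along the tool's x, y, z in mm, then the turn about the tool's z in rad. In form: fingers dx dy dz twist; .... A call has exactly 8 rows; each row shifts and turns the commanded pose from where the row before left it, along the tool's axes as they then stand; what a row does not reach is not made up. A row lasts 1/12 s, in which the tool goes at most 41.7 mm and 7.16 degrees, less where a joint would pass 70% of its speed; a pose out of reach is approached as far as the arm can. A call is refused whole if a number of a shift passes 41.7 or a number of a turn 0.125, either way. A call with a gripper value outside its range is refused whole. The fingers move at their own pace and stop on an object; the grip force is fixed at half the most. Time passes only in rows, so rows that do not move let the fingers close, or fill a call up. It gives the time, the measured TCP pose, the force and the opening at its end, in the units of the state.
- observe(): the state, without advancing time (a new reading comes with each control period).
- capture(name): name is "scene" or "top"; returns a dict with "img" (420x560x3 uint8, blue, green, red), "fov_y" (degrees; the focal length in pixels is half the picture's height over the tangent of half this angle, whatever the lens; pixels are square), "cx", "cy" (the principal point, pixels), "R" (3x3) and "t" (3): a world point X has camera coordinates R X + t. Camera axes: x right, y down, z forward; pixel columns grow to the right and rows downward; lengths in m; the calibration is good to about 2 mm. A picture is of the moment at which its call begins. There is no depth.
- finish_job(): hands the job in, once; it reports no verdict.
The state is a dict: "clock": time; "joint_positions": joint angles; "dq": joint speeds; "effort": joint torques, N m; "position": TCP position; "tcp_rot": TCP orientation; "ft_force": force on the tool from outside, world axes, zero at the start; "moment": the same for the moment, N m; "width": finger opening in m.
Only numpy, scipy, OpenCV 4.12 (cv2) and the standard library are available. Lean on these libraries where they do the work, as an engineer would, in place of code of your own. Each camera call takes 0.05 s, during which the arm holds its last target.

## Working session

There is one attempt and no reset: what is moved stays moved. The work goes in short steps, Python scripts to look and compute and a shell command to move; the robot and the scene stay as the last step left them, time stands still between calls to the robot, and variables do not carry over. Pictures are saved under pics/ and viewed, and the job is handed in when it is done.

```bash
ls; mkdir -p pics
python3 - <<'E'
from bench import observe, capture, tcp_to_grasp
import cv2
print(tcp_to_grasp); s=observe(); print(s)
for n in("scene","top"):
    c=capture(n); cv2.imwrite(f"pics/{n}0.png",c["img"]); print({k:v for k,v in c.items() if k!="img"})
E
```

```text
pics
0.0187
{'clock': 0.0, 'joint_positions': array([-7.23006062e+01,  1.51671860e+01,  9.19798035e+01, -5.01950867e-04,
        7.29766392e+01, -2.11327677e+00]), 'dq': array([-0.01499487, -0.05713251,  0.08849295, -0.02980257,  0.09619932,
       -0.03130994]), 'effort': array([ 1.21878777e-03, -5.02109849e+01, -3.56870198e+01,  7.27299205e-02,
        2.93431641e-02, -1.49232787e-04]), 'position': array([ 0.22858275, -0.63437826,  0.23742486]), 'tcp_rot': array([[ 9.40804988e-01,  3.38947686e-01, -6.63979030e-04],
       [ 3.38948329e-01, -9.40802750e-01,  2.05304392e-03],
       [ 7.12011886e-05, -2.15656854e-03, -9.99997672e-01]]), 'ft_force': array([-0.47764924,  0.00111454,  0.33984976]), 'moment': array([ 0.01533979, -0.03450664,  0.01351495]), 'width': 0.08858070729926115}
{'fov_y': 42.87860057779425, 'cx': 275.44853455199717, 'cy': 205.80896821850448, 'R': array([[ 0.14508276,  0.98926956,  0.01722561],
       [ 0.71549329, -0.092875  , -0.69241865],
       [-0.68338887,  0.11278282, -0.7212903 ]]), 't': array([-0.10025678, -0.3012564 ,  1.69939783])}
{'fov_y': 52.43383942245752, 'cx': 280.4716797757024, 'cy': 212.72160819296613, 'R': array([[ 0.02148148, -0.99972703,  0.00918722],
       [-0.99637112, -0.02216457, -0.08217855],
       [ 0.08235975, -0.00738857, -0.99657528]]), 't': array([0.0203982 , 0.58421953, 1.30646693])}
```

View pics/scene0.png

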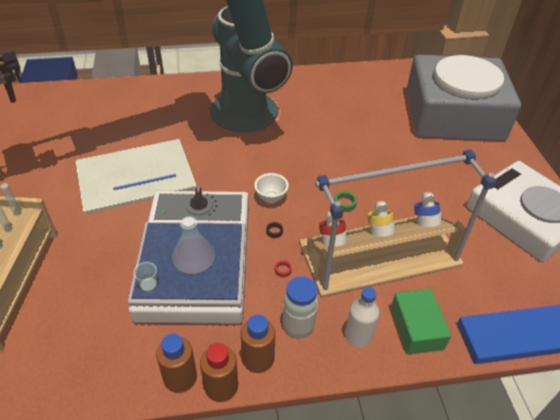

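View pics/top0.png

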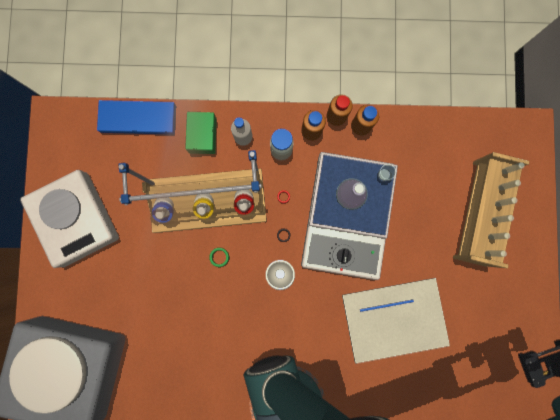

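```bash
cat > h.py <<'E'
import numpy as np, cv2
from bench import observe, capture, tcp_to_grasp
def f(c): return c["img"].shape[0]/2/np.tan(np.radians(c["fov_y"]/2))
def ray(c,u,v):
    d=np.array([(u-c["cx"])/f(c),(v-c["cy"])/f(c),1.]); R=np.array(c["R"])
    return -R.T@c["t"], R.T@d
def onz(c,u,v,z):
    o,d=ray(c,u,v); return o+d*(z-o[2])/d[2]
def proj(c,X):
    p=np.array(c["R"])@X+c["t"]; return np.array([f(c)*p[0]/p[2]+c["cx"],f(c)*p[1]/p[2]+c["cy"]])
def tri(c1,p1,c2,p2):
    o1,d1=ray(c1,*p1);o2,d2=ray(c2,*p2)
    s=np.linalg.lstsq(np.c_[d1,-d2],o2-o1,rcond=None)[0]
    a,b=o1+s[0]*d1,o2+s[1]*d2
    return (a+b)/2,np.linalg.norm(a-b)
def crop(c,u0,v0,w,h,k,name):
    cv2.imwrite("pics/"+name,cv2.resize(c["img"][v0:v0+h,u0:u0+w],None,fx=k,fy=k,interpolation=cv2.INTER_CUBIC))
E
python3 - <<'E'
from h import *
t=capture("top");s=capture("scene")
np.save("t.npy",t,allow_pickle=True);np.save("s.npy",s,allow_pickle=True)
crop(t,110,140,170,120,4.7,"c1.png");crop(t,290,140,120,150,4,"c2.png")
crop(s,290,140,210,150,3.8,"c3.png");crop(s,125,170,140,160,3.7,"c4.png")
E
```

```text
(no output)
```

View pics/c1.png

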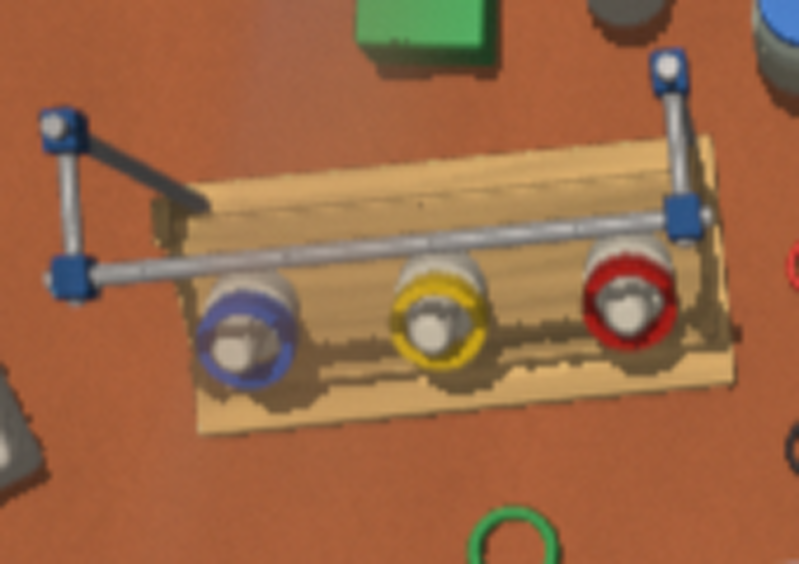

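View pics/c2.png

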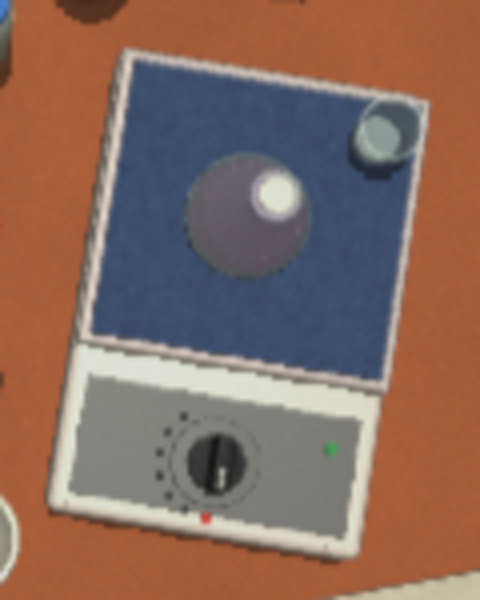

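View pics/c3.png

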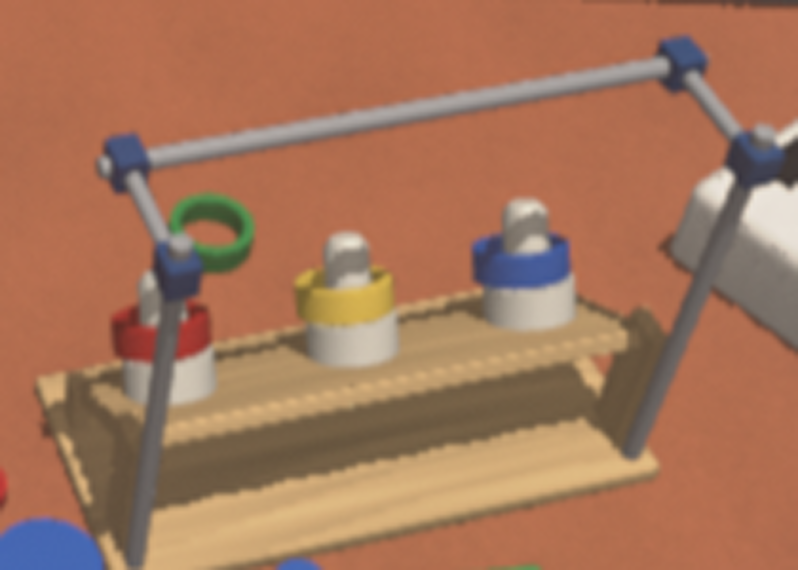

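View pics/c4.png

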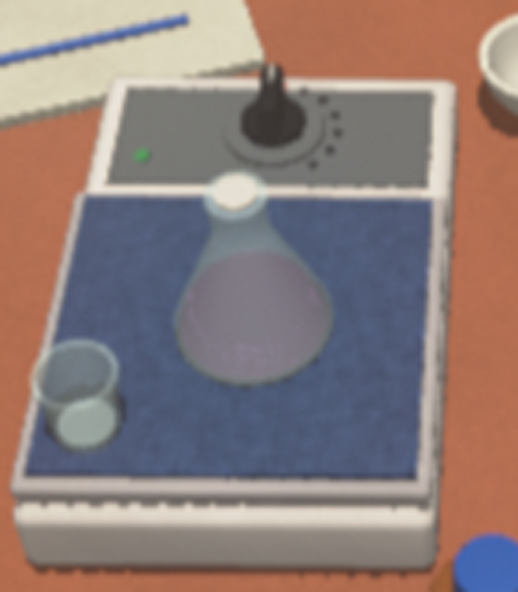

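```bash
cat > m.py <<'E'
from h import *
t=np.load("t.npy",allow_pickle=True).item();s=np.load("s.npy",allow_pickle=True).item()
T=lambda u,v,z:onz(t,u/4.7+110,v/4.7+140,z)
a=T(683,215,.27);b=T(75,277,.27);print("rod ends",a,b,np.linalg.norm(a-b))
# rod on straight portion
p=T(640,221,.27);q=T(120,273,.27)
d=q-p; yaw=np.arctan2(-d[0],d[1]); print("yaw deg",np.degrees(yaw))
print("rod tri", tri(t,(683/4.7+110,215/4.7+140),s,(125/3.8+290,162/3.8+140)), tri(t,(75/4.7+110,277/4.7+140),s,(682/3.8+290,63/3.8+140)))
# ring masks
def hsv(c): return cv2.cvtColor(c["img"],cv2.COLOR_BGR2HSV)
def mask(c,lo,hi,box):
    H=hsv(c);
    m=cv2.inRange(H,np.array(lo),np.array(hi))
    if lo[0]==0: m|=cv2.inRange(H,np.array([172,lo[1],lo[2]]),np.array([180,255,255]))
    z=np.zeros_like(m);u,v,w,h=box;z[v:v+h,u:u+w]=m[v:v+h,u:u+w];return z
for n,lo,hi,bt in(("red",[0,190,60],[4,255,255],(225,185,40,40)),("yel",[20,140,80],[35,255,255],(185,185,40,40)),("blu",[110,90,60],[128,255,255],(147,195,30,35))):
    m=mask(t,lo,hi,bt); cs=max(cv2.findContours(m,0,2)[0],key=cv2.contourArea); e=cv2.fitEllipse(cs); print(n,e,onz(t,*e[0],.098+.848*.011), onz(t,*e[0],.098))
pe=[(628,308),(432,328),(232,352)]
for k in pe: print("peg end",T(*k,.135))
C=lambda u,v,z:onz(t,u/4+290,v/4+140,z)
cor=[C(127,57,.085),C(425,104,.085),C(383,385,.085),C(86,338,.085)]
for k in cor: print("mat",k)
cc=sum(cor)/4; x=(cor[0]+cor[1]-cor[2]-cor[3])/2;y=(cor[0]+cor[3]-cor[1]-cor[2])/2
print("mat c",cc,np.linalg.norm(x),np.linalg.norm(y),"yaw",np.degrees(np.arctan2(x[1],x[0])),np.degrees(np.arctan2(-y[0],y[1])))
print("flask top tri",tri(t,(275/4+290,195/4+140),s,(236/3.7+125,189/3.7+170)), C(275,195,.204))
print("dial top-body",C(216,462,.085),"mark top",C(221,478,.104), "red dot",C(206,518,.06))
E
python3 m.py
```

```text
rod ends [0.63095327 0.10066647 0.27      ] [0.58968701 0.42798109 0.27      ] 0.3299056946397048
yaw deg 7.07178698871939
rod tri (array([0.63086801, 0.10096107, 0.27112488]), np.float64(0.0007239213015674895)) (array([0.59030048, 0.42989954, 0.26972577]), np.float64(0.003583970064527299))
red ((243.37973022460938, 204.41366577148438), (18.54006576538086, 19.42901039123535), 71.80543518066406) [0.59871474 0.14281068 0.107328  ] [0.59965058 0.14356006 0.098     ]
yel ((203.06263732910156, 208.399169921875), (20.322723388671875, 21.158388137817383), 101.54322052001953) [0.58438067 0.26012569 0.107328  ] [0.5852089 0.2617558 0.098    ]
blu ((164.53787231445312, 216.0487823486328), (9.735529899597168, 13.22967529296875), 51.84645080566406) [0.55950197 0.3713746  0.107328  ] [0.56014342 0.37383992 0.098     ]
peg end [0.59274066 0.13981764 0.135     ]
peg end [0.57787292 0.25841596 0.135     ]
peg end [0.56057147 0.37891649 0.135     ]
mat [ 0.75807537 -0.08692348  0.085     ]
mat [ 0.7274553  -0.31186302  0.085     ]
mat [ 0.51545758 -0.28042756  0.085     ]
mat [ 0.54553177 -0.05931199  0.085     ]
mat c [ 0.63663001 -0.18463151  0.085     ] 0.21431394569021667 0.22508274064816342 yaw -7.918137207373467 -7.748590704084
flask top tri (array([ 0.63883912, -0.1759974 ,  0.20352619]), np.float64(0.0010568689494648547)) [ 0.63872388 -0.17644113  0.204     ]
dial top-body [ 0.45592663 -0.15683795  0.085     ] mark top [ 0.4446962  -0.15758358  0.104     ] red dot [ 0.41352829 -0.15365068  0.06      ]
```

Candidates for "red ring": the red ring on the peg (top 243,204; scene 333,230), the small red ring on the bench (top 284,197), the green ring (220,257), the black ring (283,235), and the yellow (203,208) and blue (164,213) rings on pegs. By the description it is the larger red one, on the rack's -y peg, which crop c1 confirms. The two views agree on heights: rod 0.270, flask top 0.2035. First I move up and across to clear space.

```bash
python3 -m creep '0 0 0 -20 0; 0 28 -21 -20 0; 0 28 -21 -20 0; 0 28 -21 -20 0; 0 28 -21 -20 0; 0 28 -21 -20 0; 0 28 -21 -20 0; 0 28 -21 -20 0'
```

```text
clock: 0.87
position: [0.3638, -0.4286, 0.3996]
tcp_rot: [[0.941, 0.339, 0.0], [0.339, -0.941, 0.0], [0.0, -0.0, -1.0]]
ft_force: [0.6, -0.4, 0.6]
width: 0.0882
```

```bash
python3 -m creep '0 30 -23 0 0; 0 30 -23 0 0; 0 30 -23 0 0; 0 30 -23 0 0; 0 30 -23 0 0; 0 30 -23 0 0; 0 30 -23 0 0; 0 30 -23 0 0'
```

```text
clock: 1.53
position: [0.5273, -0.174, 0.3987]
tcp_rot: [[0.941, 0.339, 0.0], [0.339, -0.941, -0.0], [0.0, 0.0, -1.0]]
ft_force: [0.4, -0.2, -0.4]
width: 0.0886
```

```bash
python3 -m creep '0 30 -23 0 0; 0 30 -23 0 0; 0 30 -23 0 0; 0 30 -23 0 0; 0 30 -23 0 0; 0 30 -23 0 0; 0 30 -23 0 0; 0 30 -23 0 0.1'; python3 -c "
from bench import observe as o
s=o();print(s['joint_positions'],s['position'],s['tcp_rot'])"
```

```text
clock: 2.2
position: [0.6908, 0.0804, 0.3984]
tcp_rot: [[0.97, 0.243, -0.0], [0.243, -0.97, -0.0], [-0.0, -0.0, -1.0]]
ft_force: [0.6, -0.8, 0.4]
width: 0.0879
[ 4.59229561e+00  1.45962383e+01  7.61346845e+01 -3.10333356e-03
  8.92927133e+01  8.05345995e+01] [0.69079927 0.08044861 0.39837889] [[ 9.70051372e-01  2.42899505e-01 -4.06867118e-04]
 [ 2.42899490e-01 -9.70051458e-01 -8.70143789e-05]
 [-4.15817790e-04 -1.44193977e-05 -9.99999913e-01]]
```

```bash
python3 -m creep '0 0 0 0 0.12; 0 41 0 0 0; 0 41 0 0 0; 0 41 0 0 0; 0 41 0 0 0; 0 41 0 0 0; 0 41 0 0 0; 0 41 0 0 0'
```

```text
clock: 2.87
position: [0.9498, 0.1115, 0.3904]
tcp_rot: [[0.992, 0.125, 0.014], [0.125, -0.992, 0.002], [0.014, 0.0, -1.0]]
ft_force: [70.1, 8.4, 20.4]
width: 0.0882
```

```bash
python3 -m creep '0 41 0 0 0; 0 41 0 0 0; 0 41 0 0 0; 0 41 0 0 0; 0 0 0 0 0; 0 0 0 0 0; 0 0 0 0 0; 0 0 0 0 0'; python3 -c "
from bench import observe as o
s=o();print(s['joint_positions'],s['position'],s['tcp_rot'])"
```

```text
clock: 3.53
position: [1.0038, 0.1192, 0.3512]
tcp_rot: [[0.985, 0.125, 0.115], [0.125, -0.992, 0.014], [0.116, 0.001, -0.993]]
ft_force: [0.3, 0.5, 0.5]
width: 0.0882
[ 5.30322145 56.31870842 17.81242031  0.16599745 99.20372059 88.1331714 ] [1.00383522 0.11916428 0.35124156] [[ 0.98538534  0.12538199  0.11530435]
 [ 0.1246489  -0.99210804  0.01357519]
 [ 0.11609646  0.00099576 -0.99323744]]
```

```bash
python3 -m creep '0 20 0 0 0; 0 25 0 0 0; 0 30 0 0 0; 0 30 0 0 0; 0 30 0 0 0; 0 30 0 0 0; 0 20 0 0 0; 0 10 0 0 0'; python3 -c "
from bench import observe as o
s=o();print(s['joint_positions'],s['position'],s['tcp_rot'])"
```

```text
clock: 4.2
position: [1.0613, 0.1275, 0.3238]
tcp_rot: [[0.962, 0.125, 0.241], [0.122, -0.992, 0.029], [0.243, 0.002, -0.97]]
ft_force: [-0.8, -0.1, -1.4]
width: 0.0879
[ 5.40757494 58.34494799 17.88761861  0.33381717 89.73502972 88.2361216 ] [1.06130818 0.12746738 0.32377079] [[ 0.96244278  0.12530265  0.24083842]
 [ 0.12199666 -0.99211692  0.02865022]
 [ 0.24252982  0.00180729 -0.97014227]]
```

```bash
python3 -m creep '0 25 0 -10 0; 0 38 0 -10 0; 0 38 0 -10 0; 0 38 0 -10 0; 0 38 0 -10 0; 0 38 0 -10 0; 0 30 0 -10 0; 0 15 0 -5 0'; python3 -c "
from bench import observe as o
s=o();print(s['joint_positions'],s['position'],s['tcp_rot'])"
```

```text
clock: 4.87
position: [1.0971, 0.1333, 0.3998]
tcp_rot: [[0.9, 0.125, 0.417], [0.115, -0.992, 0.05], [0.42, 0.003, -0.908]]
ft_force: [-0.3, -0.2, 0.4]
width: 0.0881
[ 5.45769584 55.16343073 17.8144036   0.58059711 82.2073002  88.29258262] [1.09714922 0.13327108 0.3998458 ] [[ 0.90036363  0.12494123  0.41681532]
 [ 0.11457446 -0.99216014  0.04990946]
 [ 0.4197833   0.00281973 -0.90761998]]
```

```bash
python3 -m creep '0 20 0 -5 0; 0 28 0 -8 0; 0 28 0 -8 0; 0 28 0 -8 0; 0 28 0 -8 0; 0 20 0 -5 0; 0 12 0 -3 0; 0 0 0 0 0'; python3 -c "
from bench import observe as o
s=o();print(s['joint_positions'],s['position'],s['tcp_rot'])"
```

```text
clock: 5.53
position: [1.1101, 0.1356, 0.4583]
tcp_rot: [[0.848, 0.125, 0.515], [0.108, -0.992, 0.062], [0.518, 0.003, -0.855]]
ft_force: [0.4, -0.5, 0.9]
width: 0.0881
[ 5.47177675 52.71253138 17.82179629  0.73191939 78.25288469 88.3089014 ] [1.11010612 0.1356283  0.4583454 ] [[ 0.84829524  0.1246734   0.51463747]
 [ 0.10829198 -0.9921925   0.06186187]
 [ 0.51833197  0.00325398 -0.85517331]]
```

```bash
cat > g.py <<'E'
from h import *
def to(P,grasp=True,vecs=None):
    "print tool-frame mm to bring the grasp point to P (world)"
    s=observe(); R=s["tcp_rot"]; p=s["position"]-(tcp_to_grasp*R[:,2] if grasp else 0)
    return R.T@(np.array(P)-p)*1000
E
python3 - <<'E'
from g import *
z=observe()["tcp_rot"][:,2]; c=np.array([.604,.1425,.098])
print(to([.64,.135,.40]),to(c-.15*z),c-.15*z,to(c))
E
```

```text
[-429.09911006  -58.17619197 -173.37766874] [-615.36180327  -71.08858004  -83.17831538] [0.52680438 0.13322072 0.226276  ] [-615.36180327  -71.08858004   66.82168462]
```

```bash
python3 -m creep '0 -15 -2 -6 0; 0 -25 -3 -10 0; 0 -32 -4 -13 0; 0 -36 -5 -14 0; 0 -36 -5 -14 0; 0 -36 -5 -14 0; 0 -36 -5 -14 0; 0 -36 -5 -14 0'
```

```text
clock: 6.2
position: [0.8387, 0.1358, 0.4094]
tcp_rot: [[0.85, 0.125, 0.511], [0.109, -0.992, 0.061], [0.515, 0.003, -0.857]]
ft_force: [0.9, 0.6, 1.0]
width: 0.0881
```

```bash
python3 -m creep '0 -36 -5 -14 0; 0 -36 -5 -14 0; 0 -36 -5 -14 0; 0 -36 -5 -14 0; 0 -30 -4 -12 0; 0 -20 -3 -7 0; 0 -10 -1 -3 0; 0 0 0 0 0'
python3 - <<'E'
from g import *
s=observe();z=s["tcp_rot"][:,2]; c=np.array([.604,.1425,.098])
print(s["joint_positions"],z,to(c-.15*z),to(c))
t=capture("top");crop(t,110,120,200,150,4,"d1.png")
E
```

```text
clock: 6.87
position: [0.6225, 0.1368, 0.3715]
tcp_rot: [[0.85, 0.125, 0.512], [0.109, -0.992, 0.062], [0.515, 0.003, -0.857]]
ft_force: [-0.5, -0.2, 0.2]
width: 0.0882
[ 11.39853928 -10.84032123 109.99685067  -3.03164079  49.94819815
  95.45253402] [ 0.5115108   0.06182718 -0.85704965] [-156.03137498   -8.82163923   94.04170599] [-156.03137498   -8.82163923  244.04170599]
```

View pics/d1.png

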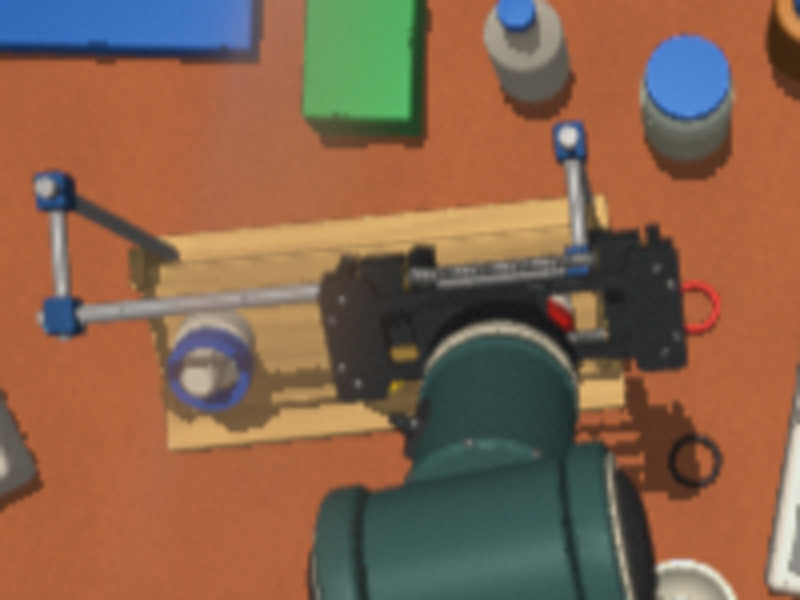

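```bash
python3 -m creep '0 -20 -1 0 0; 0 -30 -2 0 0; 0 -30 -2 10 0; 0 -30 -2 15 0; 0 -26 -2 20 0; 0 -15 0 20 0; 0 -5 0 20 0; 0 0 0 9 0'
python3 - <<'E'
from g import *
s=observe();z=s["tcp_rot"][:,2]; c=np.array([.604,.1425,.098])
print(s["joint_positions"],z,to(c))
t=capture("top");crop(t,110,120,200,150,4,"d2.png")
t=capture("scene");crop(t,280,120,220,160,3.6,"d3.png")
E
```

```text
clock: 7.58
position: [0.5381, 0.1342, 0.2073]
tcp_rot: [[0.852, 0.125, 0.508], [0.109, -0.992, 0.06], [0.512, 0.004, -0.859]]
ft_force: [-0.2, -0.6, 0.4]
width: 0.0881
[ 13.54575064 -14.39343379 130.23407381  -6.22640485  33.72580746
 100.5723604 ] [ 0.50794062  0.06043414 -0.85926948] [  1.1790096   -0.47150752 146.59235454]
```

View pics/d2.png

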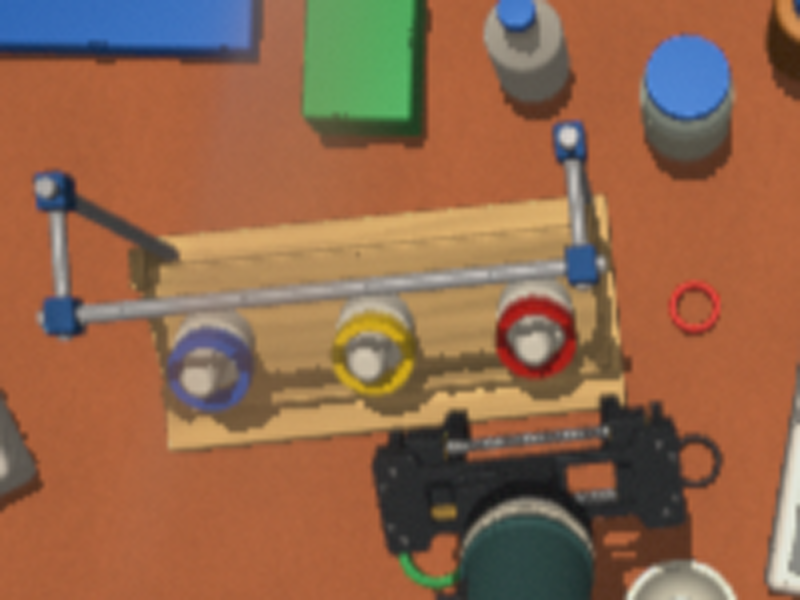

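View pics/d3.png

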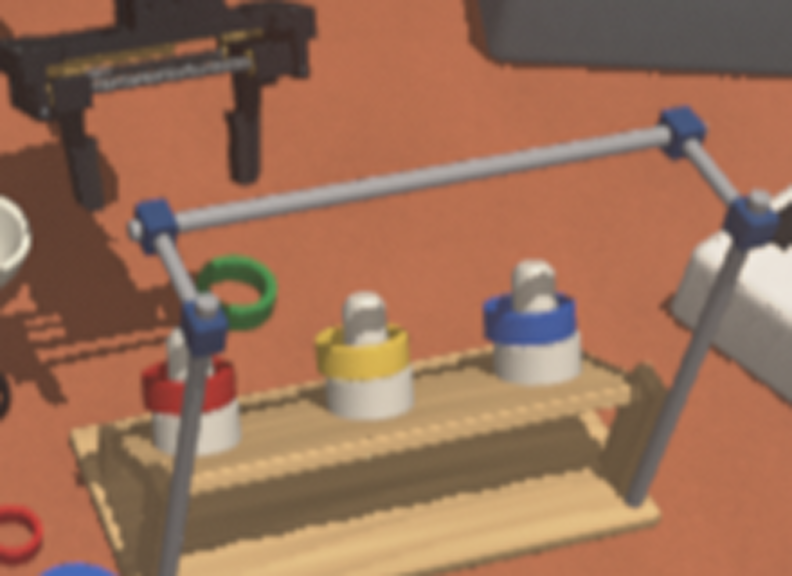

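```bash
python3 -m creep '0 1 0 15 0; 0 0 0 25 0; 0 0 0 28 0; 0 0 0 28 0; 0 0 0 22 0; 0 0 0 15 0; 0 0 0 9 0; 0 0 0 3 0'
python3 - <<'E'
from g import *
s=observe();z=s["tcp_rot"][:,2]; c=np.array([.604,.1425,.098])
print(z,to(c))
t=capture("top");crop(t,160,150,120,100,6,"d4.png")
t=capture("scene");crop(t,280,180,120,90,6,"d5.png")
E
```

```text
clock: 8.35
position: [0.6157, 0.1437, 0.0873]
tcp_rot: [[0.85, 0.124, 0.512], [0.108, -0.992, 0.061], [0.516, 0.003, -0.857]]
ft_force: [-0.1, -0.2, 0.1]
width: 0.0882
[ 0.51233302  0.06135342 -0.85659246] [-4.5609724  -0.22075703  3.43589075]
```

View pics/d4.png

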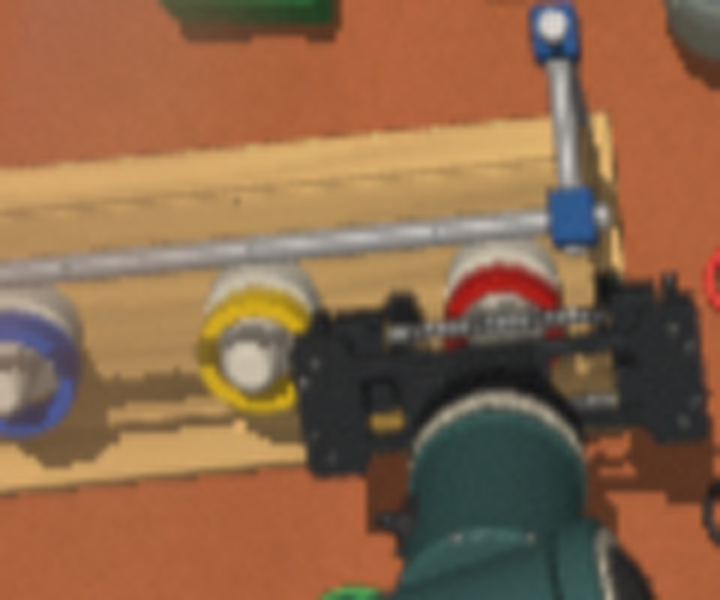

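View pics/d5.png

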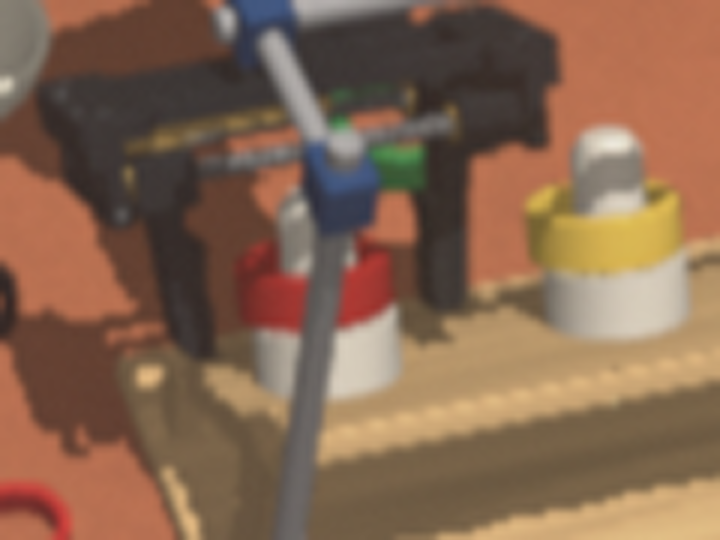

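```bash
python3 -m creep '0 -2 0 2 0; 0 -2 0 1 0; 0 0 0 0 0; 140 0 0 0 0; 255 0 0 0 0; 255 0 0 0 0; 255 0 0 0 0; 255 0 0 0 0'
python3 - <<'E'
from g import *
c=np.array([.604,.1425,.098])
print(to(c))
E
```

```text
clock: 9.12
position: [0.612, 0.1435, 0.0829]
tcp_rot: [[0.85, 0.125, 0.512], [0.109, -0.992, 0.062], [0.516, 0.003, -0.857]]
ft_force: [-2.3, 0.4, 2.0]
width: 0.0592
[0.87901077 0.01271823 1.59531424]
```

```bash
python3 -m creep '255 2 0 0 0; 255 2 0 0 0; 255 0 0 -4 0; 255 0 0 -8 0; 255 0 0 -12 0; 255 0 0 -16 0; 255 0 0 -20 0; 255 0 0 -20 0'
```

```text
clock: 9.78
position: [0.5732, 0.1385, 0.1531]
tcp_rot: [[0.851, 0.124, 0.51], [0.109, -0.992, 0.061], [0.514, 0.003, -0.858]]
ft_force: [0.2, 0.4, -2.3]
width: 0.0598
```

```bash
python3 -m creep '255 0 0 -20 0; 255 0 0 -20 0; 255 0 0 -16 0; 255 0 0 -12 0; 255 0 0 -8 0; 255 0 0 -4 0; 255 0 0 0 0; 255 0 0 0 0'
python3 - <<'E'
from g import *
s=observe();print(s["joint_positions"])
t=capture("top");crop(t,110,120,200,150,4,"e1.png")
t=capture("scene");crop(t,240,120,220,160,3.6,"e2.png")
E
```

```text
clock: 10.45
position: [0.5332, 0.1338, 0.2213]
tcp_rot: [[0.85, 0.125, 0.512], [0.109, -0.992, 0.061], [0.515, 0.003, -0.857]]
ft_force: [0.0, 0.0, -2.5]
width: 0.0598
[ 13.66320653 -16.01543297 129.95191745  -6.06366151  35.38125061
 100.43252764]
```

View pics/e1.png

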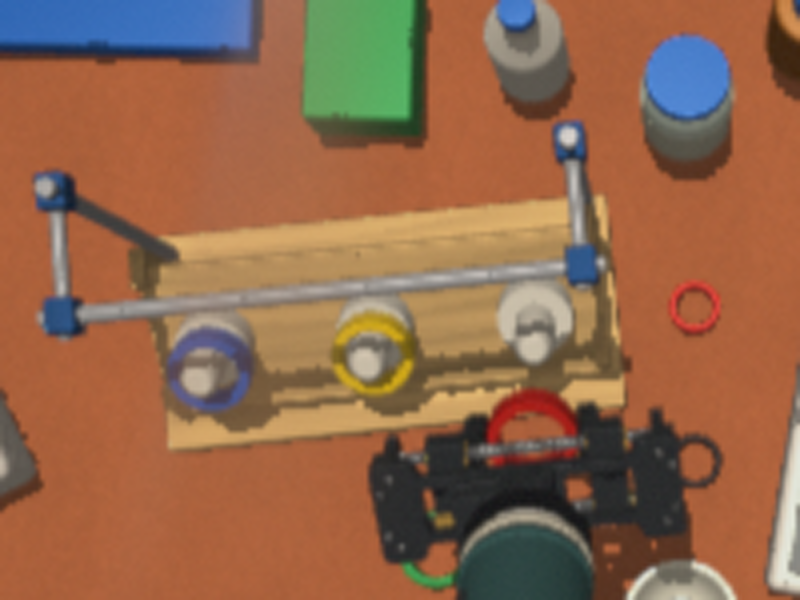

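View pics/e2.png

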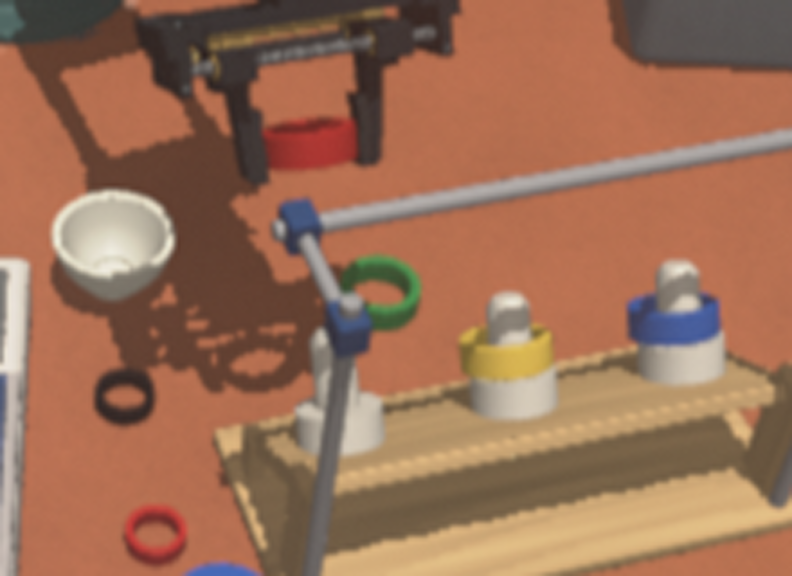

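```bash
python3 -m creep '255 4 6 -7 0; 255 5 10 -9 0; 255 5 14 -9 0; 255 5 14 -9 0; 255 5 14 -9 0; 255 5 10 -9 0; 255 3 5 -5 0; 255 0 0 0 0'
python3 - <<'E'
from g import *
s=observe();print(s["joint_positions"])
E
```

```text
clock: 11.22
position: [0.5416, 0.0605, 0.2886]
tcp_rot: [[0.849, 0.123, 0.514], [0.107, -0.992, 0.061], [0.517, 0.003, -0.856]]
ft_force: [0.5, 0.4, -1.6]
width: 0.0598
[  2.33196049 -20.24667067 125.71675038   3.30279262  43.49996879
  83.45212556]
```

```bash
python3 -m creep '255 -8 -3 -4 0; 255 -16 -4 -9 0; 255 -22 -3 -12 0; 255 -22 -2 -12 0; 255 -22 -1 -12 0; 255 -22 0 -12 0; 255 -14 0 -8 0; 255 -6 0 -4 0'
python3 - <<'E'
from g import *
s=observe();print(s["joint_positions"])
E
```

```text
clock: 11.88
position: [0.3866, 0.056, 0.2794]
tcp_rot: [[0.851, 0.126, 0.51], [0.11, -0.992, 0.062], [0.513, 0.003, -0.858]]
ft_force: [-0.0, 0.2, -1.9]
width: 0.06
[  2.6747689  -42.95958283 138.40260107   2.72046725  53.76697607
  84.39240755]
```

```bash
python3 -m creep '255 -12 0 -7 0; 255 -18 0 -11 0; 255 -18 0 -11 0; 255 -18 0 -11 0; 255 -18 0 -11 0; 255 -18 0 -11 0; 255 -12 0 -7 0; 255 -6 0 -4 0'
python3 - <<'E'
from g import *
s=observe();print(s["joint_positions"])
E
```

```text
clock: 12.55
position: [0.3095, 0.0502, 0.2872]
tcp_rot: [[0.873, 0.124, 0.471], [0.112, -0.992, 0.053], [0.474, 0.007, -0.881]]
ft_force: [0.6, -0.6, -1.5]
width: 0.0598
[  2.80304589 -54.05112358 140.41481963   1.86813659  65.40850547
  85.25511289]
```

Run:
```python
import numpy as np
from scipy.optimize import least_squares
D=[(15.167,91.98,72.977,.2286,-.6344,.2374),(14.596,76.135,89.293,.6908,.08045,.3984),(56.319,17.812,99.204,1.00384,.11916,.35124),(58.345,17.888,89.735,1.0613,.12747,.32377),(55.163,17.814,82.207,1.09715,.13327,.39985),(52.713,17.822,78.253,1.1101,.13563,.45835),(-54.051,140.415,65.409,.3095,.0502,.2872),(-42.96,138.403,53.767,.3866,.056,.2794),(-20.247,125.717,43.5,.5416,.0605,.2886)]
D=np.array(D);q=np.radians(D[:,:3]);r=np.hypot(D[:,3],D[:,4]);z=D[:,5]
def fk(p,q):
    d,a,L2,L3,b,L=p;s2=q[:,0];s3=s2+q[:,1];s=s3+q[:,2]
    return a+L2*np.sin(s2)+L3*np.sin(s3+b)+L*np.sin(s), d+L2*np.cos(s2)+L3*np.cos(s3+b)+L*np.cos(s)
f=lambda p:np.r_[fk(p,q)[0]-r,fk(p,q)[1]-z]
o=least_squares(f,[.35,0,.4,.4,0,.25]);print(o.x,np.abs(o.fun).max()*1000);p=o.x
for j2 in range(-54,30,7):
  for j3 in(125,135,147):
    j5=180-j2-j3
    if j5<152: print(j2,j3,j5,[x[0].round(3) for x in fk(p,np.radians([[j2,j3,j5]]))])
```

```text
[0.2535247  0.00178588 0.51102751 0.56522287 0.00296025 0.34092982] 0.18322549381538655
-54 125 109 [np.float64(0.123), np.float64(0.395)]
-54 135 99 [np.float64(0.147), np.float64(0.3)]
-54 147 87 [np.float64(0.153), np.float64(0.182)]
-47 125 102 [np.float64(0.181), np.float64(0.377)]
-47 135 92 [np.float64(0.193), np.float64(0.279)]
-47 147 80 [np.float64(0.184), np.float64(0.161)]
-40 125 95 [np.float64(0.237), np.float64(0.352)]
-40 135 85 [np.float64(0.236), np.float64(0.253)]
-40 147 73 [np.float64(0.213), np.float64(0.137)]
-33 125 88 [np.float64(0.288), np.float64(0.32)]
-33 135 78 [np.float64(0.276), np.float64(0.222)]
-33 147 66 [np.float64(0.239), np.float64(0.11)]
-26 125 81 [np.float64(0.336), np.float64(0.282)]
-26 135 71 [np.float64(0.312), np.float64(0.186)]
-26 147 59 [np.float64(0.261), np.float64(0.079)]
-19 125 74 [np.float64(0.378), np.float64(0.238)]
-19 135 64 [np.float64(0.343), np.float64(0.147)]
-19 147 52 [np.float64(0.28), np.float64(0.046)]
-12 125 67 [np.float64(0.415), np.float64(0.19)]
-12 135 57 [np.float64(0.369), np.float64(0.103)]
-12 147 45 [np.float64(0.294), np.float64(0.012)]
-5 125 60 [np.float64(0.446), np.float64(0.138)]
-5 135 50 [np.float64(0.389), np.float64(0.057)]
-5 147 38 [np.float64(0.304), np.float64(-0.025)]
2 125 53 [np.float64(0.47), np.float64(0.082)]
2 135 43 [np.float64(0.404), np.float64(0.009)]
2 147 31 [np.float64(0.309), np.float64(-0.062)]
9 125 46 [np.float64(0.487), np.float64(0.023)]
9 135 36 [np.float64(0.413), np.float64(-0.041)]
9 147 24 [np.float64(0.31), np.float64(-0.1)]
16 125 39 [np.float64(0.497), np.float64(-0.036)]
16 135 29 [np.float64(0.415), np.float64(-0.091)]
16 147 17 [np.float64(0.306), np.float64(-0.137)]
23 125 32 [np.float64(0.5), np.float64(-0.097)]
23 135 22 [np.float64(0.412), np.float64(-0.142)]
23 147 10 [np.float64(0.298), np.float64(-0.174)]
```

Run:
```python
from g import *
t=np.load("t.npy",allow_pickle=True).item()
print(onz(t,280,275,.05),onz(t,220,257,.01),onz(t,283,235,.01))
print(to([.43,.07,.18],False))
```

```text
[0.39265025 0.03072607 0.05      ] [0.44192692 0.21881837 0.01      ] [0.51480673 0.0236185  0.01      ]
[ 56.64529155  -5.48723735 152.22739117]
```

```bash
python3 -m creep '255 5 0 10 0; 255 8 -1 20 0; 255 9 -1 26 0; 255 9 -1 26 0; 255 9 -1 26 0; 255 9 -1 24 0; 255 6 0 14 0; 255 2 0 6 0'
```

```text
clock: 13.22
position: [0.4304, 0.0695, 0.1776]
tcp_rot: [[0.875, 0.124, 0.468], [0.112, -0.992, 0.052], [0.47, 0.006, -0.882]]
ft_force: [-1.3, 0.6, -1.3]
width: 0.0599
```

```bash
python3 -m creep '255 -8 0 0 0; 255 -18 0 0 0; 255 -22 0 0 0; 255 -22 0 0 0; 255 -22 0 0 0; 255 -22 0 0 0; 255 -15 0 0 0; 255 -8 0 0 0';  python3 - <<'E'
from g import *
s=observe();print(s["joint_positions"])
E
```

```text
clock: 13.88
position: [0.355, 0.0639, 0.1626]
tcp_rot: [[0.898, 0.121, 0.423], [0.114, -0.993, 0.043], [0.425, 0.01, -0.905]]
ft_force: [0.2, 0.0, -2.2]
width: 0.0594
[  6.56785615 -38.91217191 147.26342987  -0.47250456  46.50478031
  89.7213406 ]
```

```bash
python3 -m creep '255 -15 0 5 0; 255 -25 0 8 0; 255 -30 0 10 0; 255 -30 0 10 0; 255 -30 0 10 0; 255 -30 0 10 0; 255 -22 0 7 0; 255 -10 0 3 0';  python3 - <<'E'
from g import *
s=observe();print(s["joint_positions"])
E
```

```text
clock: 14.55
position: [0.3094, 0.0749, 0.1438]
tcp_rot: [[0.947, 0.117, 0.3], [0.119, -0.993, 0.013], [0.299, 0.024, -0.954]]
ft_force: [0.2, -0.7, -2.5]
width: 0.0597
[ 12.2758301  -38.31605729 147.26243029  -3.65385101  53.8848501
  97.06568531]
```

```bash
python3 -m creep '255 0 12 0 0; 255 0 20 0 0; 255 -15 20 5 0; 255 -30 6 10 0; 255 -30 3 10 0; 255 -30 3 10 0; 255 -25 3 7 0; 255 -10 0 3 0';  python3 - <<'E'
from g import *
s=observe();print(s["joint_positions"])
E
```

```text
clock: 15.22
position: [0.2749, -0.0077, 0.1525]
tcp_rot: [[0.969, 0.117, 0.216], [0.118, -0.993, 0.01], [0.215, 0.015, -0.976]]
ft_force: [-0.6, 0.5, -2.9]
width: 0.0595
[-10.25927577 -42.73270036 147.23550751   3.10844341  63.37944665
  71.82299331]
```

```bash
python3 -m creep '255 -10 -6 8 0; 255 -25 -5 14 0; 255 -30 -2 16 0; 255 -30 0 16 0; 255 -30 0 16 0; 255 -30 0 16 0; 255 -25 0 10 0; 255 -10 0 5 0';  python3 - <<'E'
from g import *
s=observe();print(s["joint_positions"])
E
```

```text
clock: 15.88
position: [0.216, -0.0241, 0.1596]
tcp_rot: [[0.988, 0.122, 0.098], [0.121, -0.993, 0.017], [0.099, -0.005, -0.995]]
ft_force: [0.5, -0.2, -1.9]
width: 0.0598
[-17.01675055 -46.76334833 147.23807911   2.666968    74.46460038
  65.41124983]
```

```bash
python3 -m creep '255 6 -12 10 0; 255 6 -15 15 0; 255 -20 -5 18 0; 255 -30 0 18 0; 255 -25 0 14 0; 255 -15 0 8 0; 255 0 0 0 0; 255 0 0 0 0';  python3 - <<'E'
from g import *
s=observe();print(s["joint_positions"],s["tcp_rot"][:,2])
E
```

```text
clock: 16.55
position: [0.2082, -0.0013, 0.1495]
tcp_rot: [[0.992, 0.121, 0.036], [0.121, -0.993, 0.017], [0.038, -0.013, -0.999]]
ft_force: [-0.6, -0.0, -2.0]
width: 0.0595
[ -9.36726974 -44.14281824 147.24345062   1.34389746  75.03162931
  73.35391511] [ 0.03590501  0.01704073 -0.99920991]
```

```bash
python3 -m creep '255 4 -12 6 0; 255 4 -18 6 0; 255 4 -18 6 0; 255 -15 -2 12 0; 255 -20 0 14 0; 255 -12 2 8 0; 255 0 0 0 0; 255 0 0 0 0';  python3 - <<'E'
from g import *
s=observe();print(s["joint_positions"],s["tcp_rot"][:,2])
E
```

```text
clock: 17.22
position: [0.2049, 0.0502, 0.1377]
tcp_rot: [[0.993, 0.12, 0.002], [0.12, -0.993, 0.009], [0.004, -0.009, -1.0]]
ft_force: [0.0, -0.0, -1.8]
width: 0.0597
[  6.15510191 -40.85444065 147.23886345   0.54243976  73.41635926
  89.09104013] [ 0.00249615  0.00939522 -0.99995275]
```

```bash
python3 - <<'E'
from g import *
print(to([.6387,-.1762,.30]))
E
python3 -m creep '255 5 0 -15 0; 255 12 0 -25 0; 255 18 0 -25 0; 255 22 8 -25 0; 255 25 12 -25 0; 255 25 15 -20 0; 255 25 15 -10 0; 255 25 15 -5 0'
```

```text
[ 404.01824381  275.5242983  -144.58863726]
clock: 17.88
position: [0.3708, 0.002, 0.2899]
tcp_rot: [[0.993, 0.12, 0.006], [0.12, -0.993, 0.009], [0.007, -0.008, -1.0]]
ft_force: [0.0, 0.8, -3.0]
width: 0.0598
```

```bash
python3 -m creep '255 30 22 0 0; 255 30 22 0 0; 255 30 22 0 0; 255 30 22 0 0; 255 30 22 0 0; 255 25 20 0 0; 255 20 18 0 0; 255 10 9 0 0'
python3 - <<'E'
from g import *
print(to([.6387,-.1762,.30]), observe()["joint_positions"])
E
```

```text
clock: 18.55
position: [0.5929, -0.1307, 0.2855]
tcp_rot: [[0.993, 0.118, 0.002], [0.118, -0.993, 0.009], [0.003, -0.008, -1.0]]
ft_force: [-0.1, 0.3, -2.9]
width: 0.0593
[40.15259856 50.47059559  3.87943664] [-15.0712676    6.36274566  97.27841238   0.52714756  76.38749982
  68.00017011]
```

```bash
python3 -m creep '255 8 10 0 0; 255 10 12 0 0; 255 10 12 0 0; 255 7 9 0 0; 255 4 5 0 0; 255 1 2 0 0; 255 0 0 0 0; 255 0 0 0 0'
python3 - <<'E'
from g import *
print(to([.6387,-.1762,.166]))
t=capture("top");crop(t,290,130,130,100,6,"f1.png")
t=capture("scene");crop(t,120,140,150,120,5,"f2.png")
E
```

```text
clock: 19.22
position: [0.636, -0.1715, 0.2859]
tcp_rot: [[0.993, 0.122, 0.001], [0.122, -0.993, 0.01], [0.002, -0.01, -1.0]]
ft_force: [0.6, 0.7, -2.7]
width: 0.0595
[  1.83197891   6.21344539 138.59372615]
```

View pics/f1.png

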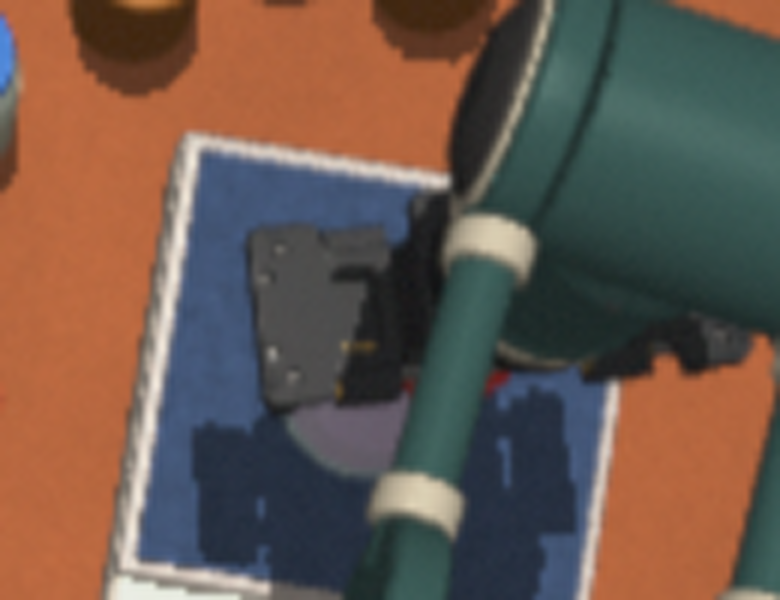

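View pics/f2.png

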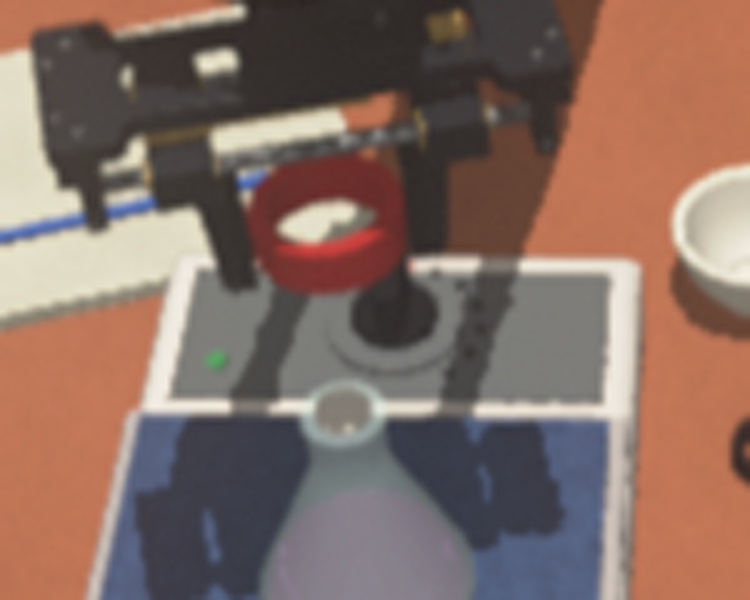

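```bash
cat > rc.py <<'E'
from g import *
c=capture("scene");H=cv2.cvtColor(c["img"],cv2.COLOR_BGR2HSV)
m=cv2.inRange(H,np.array([0,170,60]),np.array([6,255,255]))|cv2.inRange(H,np.array([170,170,60]),np.array([180,255,255]))
m[:150]=0;m[260:]=0;m[:,:150]=0;m[:,230:]=0
cs=max(cv2.findContours(m,0,2)[0],key=cv2.contourArea);print("mask bbox",cv2.boundingRect(cs))
s=observe();R=s["tcp_rot"];g=s["position"]-tcp_to_grasp*R[:,2]
a=np.linspace(0,2*np.pi,90)
for dz in(0,):
    P=[proj(c,g+R@np.array([.03*np.cos(x),.03*np.sin(x),h])) for x in a for h in(-.011,.011)]
    P=np.array(P);print("expected bbox",P.min(0),P.max(0)-P.min(0))
im=c["img"].copy()
k=6;u0,v0=150,140
im=cv2.resize(im[v0:v0+100,u0:u0+100],None,fx=k,fy=k,interpolation=cv2.INTER_CUBIC)
for h,r in((-.011,.03),(.011,.03),(-.011,.022)):
    Q=np.array([(proj(c,g+R@np.array([r*np.cos(x),r*np.sin(x),h]))+.5-[u0,v0])*k for x in a],int)
    cv2.polylines(im,[Q],True,(0,255,0),1)
cv2.imwrite("pics/rc.png",im)
E
python3 rc.py
```

```text
mask bbox (177, 186, 19, 5)
expected bbox [169.08446291 169.45701623] [32.83951518 29.97839595]
```

View pics/rc.png

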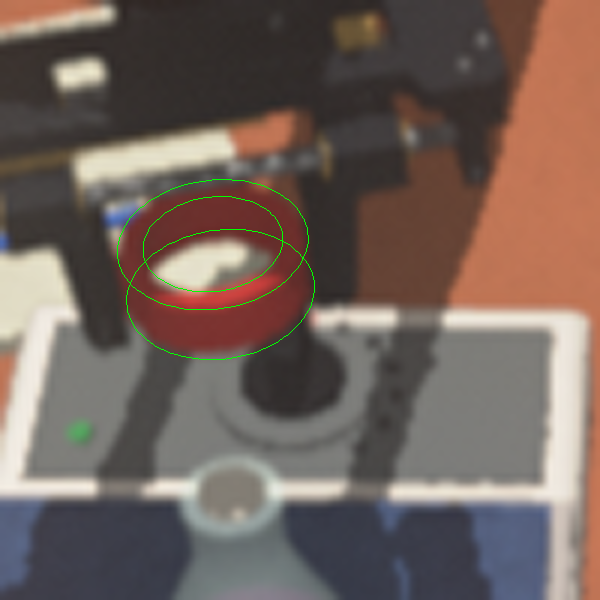

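```bash
python3 -m creep '255 1 3 0 0; 255 1 3 0 0; 255 0 0 8 0; 255 0 0 16 0; 255 0 0 16 0; 255 0 0 10 0; 255 0 0 4 0; 255 0 0 0 0'
python3 - <<'E'
from g import *
print(to([.6387,-.1762,.166]))
t=capture("scene");crop(t,130,150,130,100,6,"f3.png")
E
```

```text
clock: 20.03
position: [0.6383, -0.1766, 0.2298]
tcp_rot: [[0.993, 0.122, -0.002], [0.122, -0.993, 0.011], [-0.001, -0.011, -1.0]]
ft_force: [0.4, 0.3, -3.0]
width: 0.0595
[ 0.47664023  0.37484648 82.49832236]
```

View pics/f3.png

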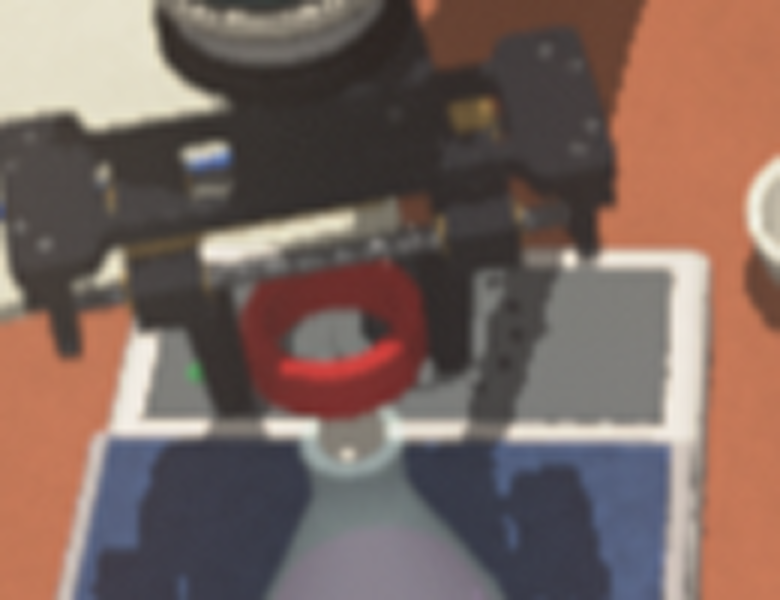

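```bash
python3 -m creep '255 0 0 5 0; 255 0 0 8 0; 255 0 0 9 0; 255 0 0 9 0; 255 0 0 8 0; 255 0 0 5 0; 255 0 0 2 0; 255 0 0 0 0'
python3 - <<'E'
from g import *
print(to([.6387,-.1762,.166]))
t=capture("scene");crop(t,130,150,130,100,6,"f4.png")
E
```

```text
clock: 20.75
position: [0.6388, -0.1762, 0.1847]
tcp_rot: [[0.993, 0.122, -0.0], [0.122, -0.993, 0.01], [0.001, -0.01, -1.0]]
ft_force: [0.4, -0.3, -2.3]
width: 0.0594
[-0.12860212  0.14311331 37.35077477]
```

View pics/f4.png

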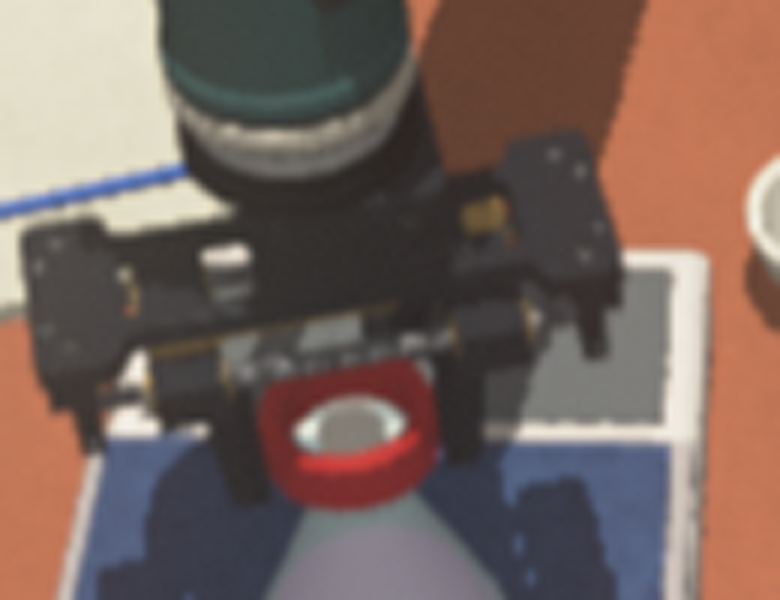

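```bash
python3 -m creep '255 0 0 4 0; 255 0 0 6 0; 255 0 0 6 0; 255 0 0 5 0; 255 0 0 4 0; 255 0 0 3 0; 255 0 0 2 0; 255 0 0 0 0'
python3 - <<'E'
from g import *
print(to([.6387,-.1762,.166]))
E
```

```text
clock: 21.47
position: [0.639, -0.176, 0.1551]
tcp_rot: [[0.993, 0.122, 0.0], [0.122, -0.993, 0.01], [0.002, -0.01, -1.0]]
ft_force: [-1.0, -0.5, -2.6]
width: 0.0596
[-0.32964508  0.02412535  7.78159024]
```

```bash
python3 -m creep '255 0 0 1 0; 255 0 0 1 0; 255 0 0 1 0; 255 0 0 1 0; 255 0 0 1 0; 255 0 0 1 0; 255 0 0 0 0; 255 0 0 0 0'
```

```text
clock: 22.13
position: [0.6398, -0.1761, 0.1501]
tcp_rot: [[0.993, 0.122, 0.002], [0.122, -0.993, 0.009], [0.003, -0.009, -1.0]]
ft_force: [0.9, 0.4, -1.6]
width: 0.0594
```

```bash
python3 -m creep '255 0 0 0.5 0; 255 0 0 0.5 0; 255 0 0 0.5 0; 255 0 0 0.5 0; 255 0 0 0 0; 255 0 0 0 0; 255 0 0 0 0; 255 0 0 0 0'
python3 - <<'E'
from g import *
t=capture("scene");crop(t,130,150,130,100,6,"f5.png")
E
```

```text
clock: 22.8
position: [0.64, -0.1761, 0.1483]
tcp_rot: [[0.993, 0.122, 0.003], [0.122, -0.993, 0.009], [0.004, -0.009, -1.0]]
ft_force: [2.8, 0.2, 0.1]
width: 0.0594
```

View pics/f5.png

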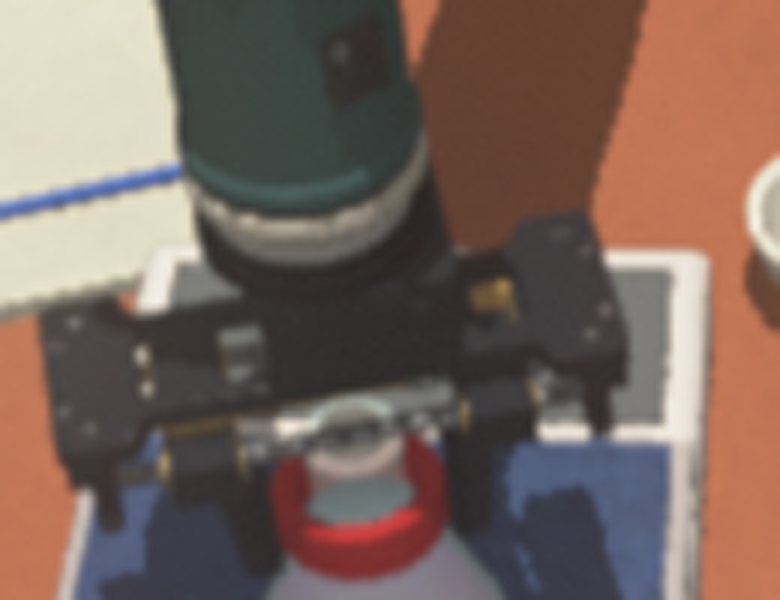

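```bash
python3 -m creep '255 0.5 0 0 0; 255 0.5 0 0 0; 255 0 0 0 0; 255 0 0 0.5 0; 255 0 0 0.5 0; 255 0 0 0 0; 255 0 0 0 0; 255 0 0 0 0'
```

```text
clock: 23.52
position: [0.6405, -0.176, 0.1471]
tcp_rot: [[0.993, 0.122, 0.002], [0.122, -0.993, 0.009], [0.003, -0.009, -1.0]]
ft_force: [2.2, 0.2, 2.3]
width: 0.0593
```

```bash
python3 -m creep '80 0 0 0 0; 76 0 0 0 0; 70 0 0 0 0; 60 0 0 0 0; 40 0 0 0 0; 20 0 0 0 0; 10 0 0 0 0; 0 0 0 0 0'
python3 - <<'E'
from g import *
t=capture("scene");crop(t,130,150,130,100,6,"f6.png")
E
```

```text
clock: 24.18
position: [0.6403, -0.1759, 0.1467]
tcp_rot: [[0.993, 0.122, 0.001], [0.122, -0.993, 0.01], [0.002, -0.009, -1.0]]
ft_force: [-0.6, -0.2, 0.6]
width: 0.0875
```

View pics/f6.png

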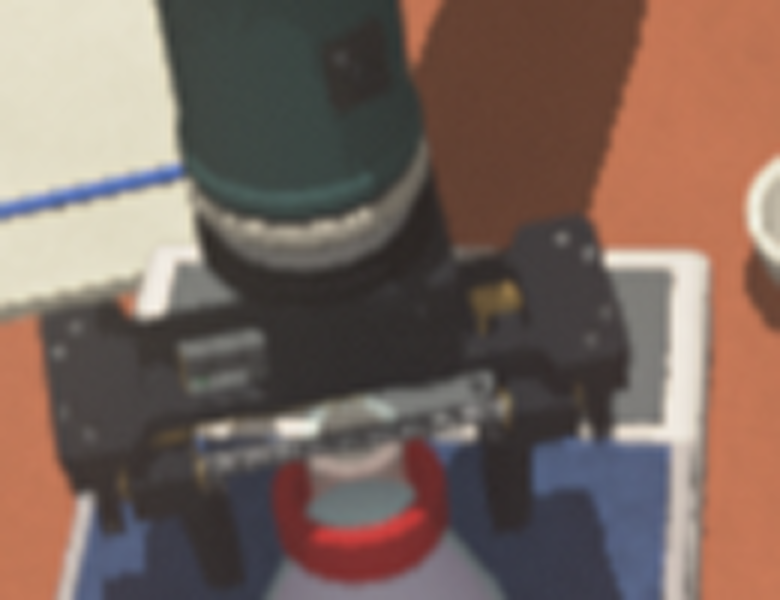

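Released and seated. Now I go straight up, then look.

```bash
python3 -m creep '0 0 0 -6 0; 0 0 0 -12 0; 0 0 0 -20 0; 0 0 0 -25 0; 0 0 0 -30 0; 0 0 0 -30 0; 0 0 0 -20 0; 0 0 0 -10 0'
```

```text
clock: 24.9
position: [0.6419, -0.178, 0.306]
tcp_rot: [[0.993, 0.122, 0.009], [0.122, -0.993, 0.007], [0.01, -0.006, -1.0]]
ft_force: [0.5, 0.4, 1.2]
width: 0.0881
```

```bash
python3 -m creep '0 -20 0 0 -0.12; 0 -25 0 0 -0.12; 0 -25 0 0 -0.12; 0 -25 0 0 -0.12; 0 -25 0 0 -0.12; 0 -25 0 0 -0.12; 0 -20 0 0 -0.12; 0 0 0 0 -0.12'
python3 - <<'E'
from g import *
t=capture("scene");crop(t,130,140,130,130,4.6,"f7.png")
t=capture("top");crop(t,290,140,120,150,4,"f8.png")
print(observe()["joint_positions"])
E
```

```text
clock: 25.57
position: [0.4952, -0.2539, 0.299]
tcp_rot: [[0.466, 0.885, -0.0], [0.884, -0.466, 0.008], [0.007, -0.004, -1.0]]
ft_force: [0.8, -0.3, -0.8]
width: 0.0884
[-29.7995981    0.62471529 101.93148109   0.53458601  77.65324275
  -1.83129391]
```

View pics/f7.png

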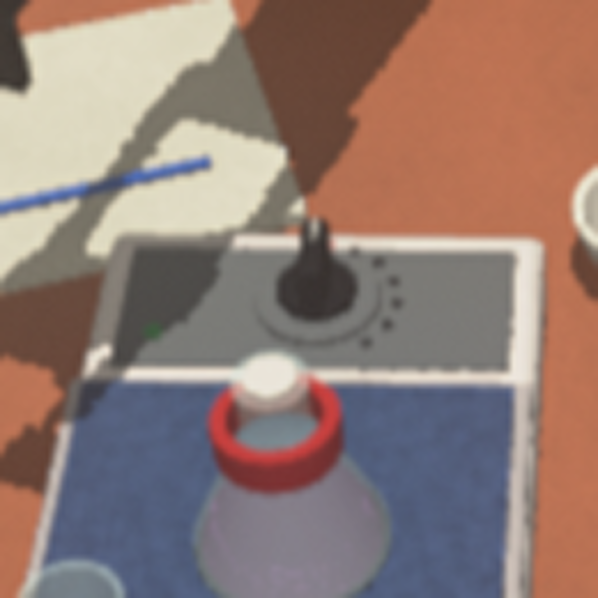

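View pics/f8.png

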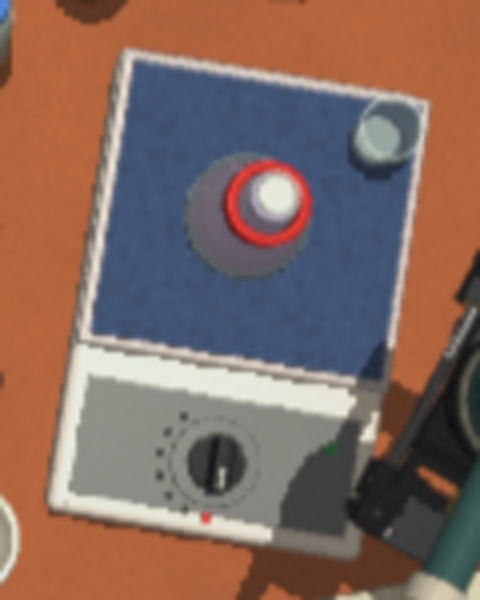

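Run:
```python
from g import *
t=np.load("t.npy",allow_pickle=True).item();s=np.load("s.npy",allow_pickle=True).item()
crop(t,320,235,50,45,14,"k1.png");crop(s,180,180,45,45,13,"k2.png")
```

```text
(no output)
```

View pics/k1.png

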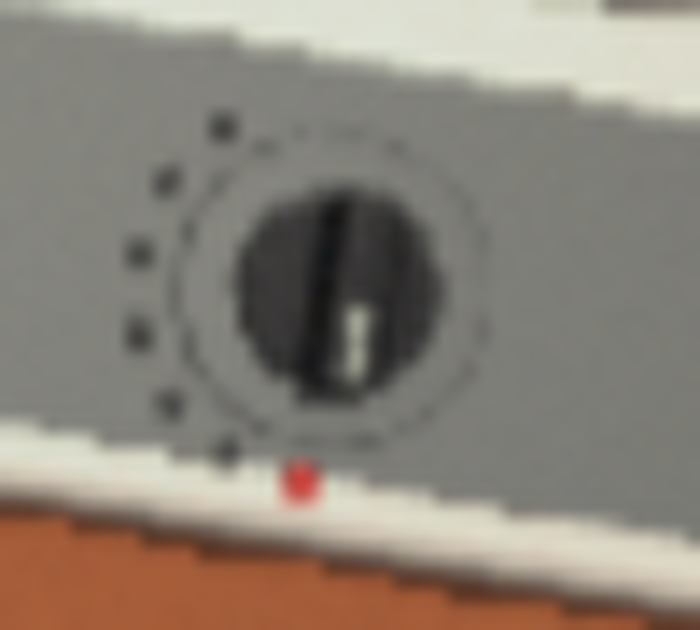

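View pics/k2.png

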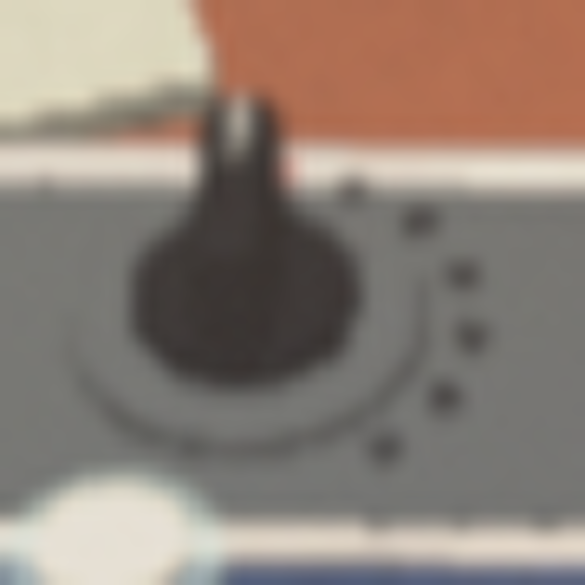

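Run:
```python
from g import *
t=np.load("t.npy",allow_pickle=True).item();s=np.load("s.npy",allow_pickle=True).item()
T=lambda u,v,z:onz(t,(u-7)/14+.5*0+320,(v-7)/14+235,z)
print("circle",T(330,287,.06)); 
print("mark ends",T(359,305,.104),T(354,383,.104))
S=lambda u,v,z:onz(s,(u-6)/13+180,(v-6)/13+180,z)
print("scene: circle",S(250,310,.06),"mark",S(244,100,.104),S(235,160,.104))
x=np.array([np.cos(np.radians(-7.8)),np.sin(np.radians(-7.8)),0])
print("red dot",T(300,483,.06), "mat line at circle", )
P=np.array([.456,-.159,.097])
print(to(P), observe()["tcp_rot"][:,1])
```

```text
circle [ 0.45700835 -0.15797165  0.06      ]
mark ends [ 0.45399394 -0.15718773  0.104     ] [ 0.43785163 -0.15629315  0.104     ]
scene: circle [ 0.45009722 -0.15857496  0.06      ] mark [ 0.43804163 -0.15536047  0.104     ] [ 0.45390683 -0.15776325  0.104     ]
red dot [ 0.41498393 -0.15191649  0.06      ] mat line at circle
[ 61.20156798 -79.43977666 221.59708219] [ 0.88226421 -0.4707425  -0.00337158]
```

```bash
python3 -m creep '0 0 0 0 -0.12; 0 0 0 0 -0.12; 0 0 0 0 -0.12; 0 0 0 0 -0.12; 0 0 0 0 -0.12; 0 0 0 0 -0.12; 0 0 0 0 -0.12; 0 0 0 0 -0.12'
```

```text
clock: 26.33
position: [0.4982, -0.2512, 0.2988]
tcp_rot: [[-0.457, 0.89, 0.001], [0.89, 0.457, 0.01], [0.008, 0.006, -1.0]]
ft_force: [-0.6, -0.6, -0.7]
width: 0.088
```

```bash
python3 -m creep '0 0 0 0 -0.12; 0 0 0 0 -0.12; 0 0 0 0 -0.12; 0 0 0 0 -0.12; 0 0 0 0 -0.12; 0 0 0 0 -0.12; 0 0 0 0 -0.12; 0 0 0 0 -0.12';python3 - <<'E'
from g import *
P=np.array([.457,-.158,.097])
s=observe();y=s["tcp_rot"][:,1]
print(to(P), np.degrees(np.arctan2(y[1],y[0])),s["joint_positions"])
E
```

```text
clock: 27.0
position: [0.4982, -0.2512, 0.2988]
tcp_rot: [[-0.991, 0.136, 0.001], [0.136, 0.991, 0.01], [0.0, 0.01, -1.0]]
ft_force: [1.0, -0.1, -0.0]
width: 0.0882
[ 53.52624888  84.705989   221.39534835] 82.16851339234246 [ -29.63939723    0.70752766  101.87182019    0.54261515   77.6452194
 -111.92510618]
```

```bash
python3 -m creep '0 5 8 5 0; 0 10 16 15 0; 0 12 18 20 0; 0 11 17 25 0; 0 9 15 25 0; 0 5 8 25 0; 0 2 3 20 0; 0 0 0 10 0'
python3 - <<'E'
from g import *
print(to([.457,-.158,.097]))
E
```

```text
clock: 27.67
position: [0.4537, -0.1561, 0.1514]
tcp_rot: [[-0.99, 0.143, -0.003], [0.143, 0.99, 0.012], [0.005, 0.011, -1.0]]
ft_force: [-0.1, 0.3, -1.4]
width: 0.0884
[-3.77332216 -1.99684804 73.10465315]
```

```bash
python3 -m creep '0 -2 -1 8 0; 0 -1 0 14 0; 0 0 0 16 0; 0 0 0 14 0; 0 0 0 10 0; 0 0 0 6 0; 0 0 0 4 0; 0 0 0 0 0'
python3 - <<'E'
from g import *
s=observe();y=s["tcp_rot"][:,1];print(np.degrees(np.arctan2(y[1],y[0])))
print(to([.457,-.158,.097]))
t=capture("scene");crop(t,160,150,80,70,8,"k3.png")
t=capture("top");crop(t,310,220,70,70,8,"k4.png")
E
```

```text
clock: 28.33
position: [0.4594, -0.1596, 0.0824]
tcp_rot: [[-0.99, 0.14, 0.001], [0.14, 0.99, 0.01], [0.0, 0.01, -1.0]]
ft_force: [0.8, 1.0, 0.2]
width: 0.088
81.95309207490365
[2.58754398 1.3930477  4.15475707]
```

View pics/k3.png

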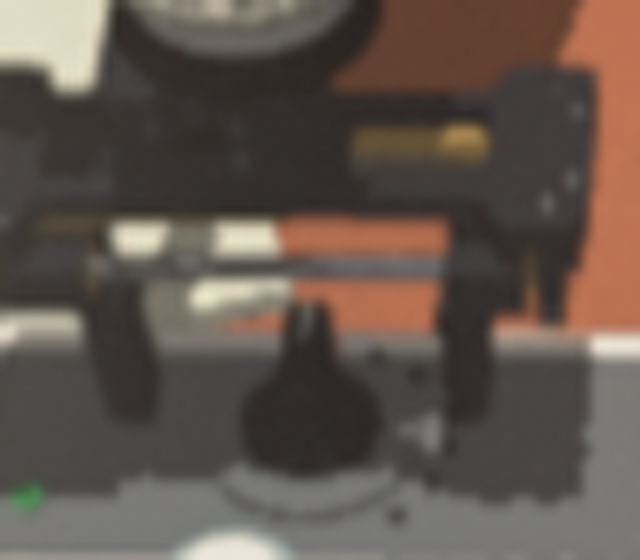

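View pics/k4.png

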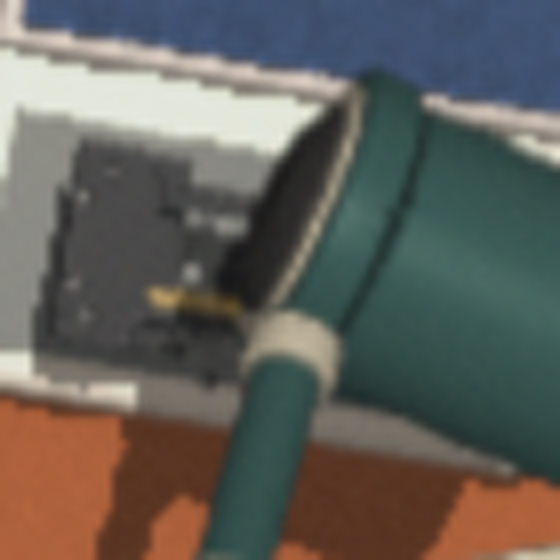

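```bash
python3 -m creep '0 1.3 0.7 2 0; 0 1.2 0.7 1 0; 0 0 0 0 0; 0 0 0 0 0; 100 0 0 0 0; 160 0 0 0 0; 190 0 0 0 0; 200 0 0 0 0'
python3 - <<'E'
from g import *
s=observe();y=s["tcp_rot"][:,1];print(np.degrees(np.arctan2(y[1],y[0])))
print(to([.457,-.158,.097]))
E
```

```text
clock: 29.1
position: [0.4571, -0.1578, 0.0799]
tcp_rot: [[-0.99, 0.139, 0.002], [0.139, 0.99, 0.01], [-0.0, 0.01, -1.0]]
ft_force: [-0.0, -0.7, 0.4]
width: 0.0635
82.00286575735105
[ 0.07971173 -0.08672896  1.56850477]
```

```bash
python3 -m creep '255 0 0 0 0; 255 0 0 0 0; 255 0 0 0 0; 255 0 0 0 0; 255 0 0 0 0; 255 0 0 0 0; 255 0 0 0 0; 255 0 0 0 0'
python3 - <<'E'
from g import *
s=observe();y=s["tcp_rot"][:,1];print(np.degrees(np.arctan2(y[1],y[0])),s["moment"])
E
```

```text
clock: 29.77
position: [0.457, -0.158, 0.0798]
tcp_rot: [[-0.99, 0.139, 0.001], [0.139, 0.99, 0.009], [-0.0, 0.009, -1.0]]
ft_force: [0.3, -2.2, -0.2]
width: 0.0136
82.01107588695159 [-0.20885734 -0.02909727 -0.0514511 ]
```

```bash
python3 -m creep '255 0 0 0 0.06; 255 0 0 0 0.1; 255 0 0 0 0.1; 255 0 0 0 0.1; 255 0 0 0 0.1; 255 0 0 0 0.1; 255 0 0 0 0.1; 255 0 0 0 0.1'
python3 - <<'E'
from g import *
s=observe();y=s["tcp_rot"][:,1];print(np.degrees(np.arctan2(y[1],y[0])),s["moment"])
E
```

```text
clock: 30.43
position: [0.4568, -0.1584, 0.0798]
tcp_rot: [[-0.618, 0.786, 0.001], [0.786, 0.618, 0.008], [0.006, 0.006, -1.0]]
ft_force: [-1.9, -3.3, 0.8]
width: 0.0137
38.203695304548134 [-0.5568977  -0.00505037  0.00111473]
```

```bash
python3 -m creep '255 0 0 0 0.1; 255 0 0 0 0.1; 255 0 0 0 0.1; 255 0 0 0 0.08; 255 0 0 0 0.05; 255 0 0 0 0; 255 0 0 0 0; 255 0 0 0 0'
python3 - <<'E'
from g import *
s=observe();y=s["tcp_rot"][:,1];print(np.degrees(np.arctan2(y[1],y[0])),s["moment"])
E
```

```text
clock: 31.1
position: [0.4566, -0.1586, 0.0798]
tcp_rot: [[-0.241, 0.97, 0.0], [0.97, 0.241, 0.008], [0.008, 0.002, -1.0]]
ft_force: [-3.4, -4.8, 0.2]
width: 0.0137
13.953283180514637 [-0.90009361  0.27654807 -0.00117284]
```

```bash
python3 -m creep '200 0 0 0 0; 170 0 0 0 0; 150 0 0 0 0; 150 0 0 0 0; 150 0 0 -6 0; 150 0 0 -14 0; 150 0 0 -22 0; 150 0 0 -25 0'
```

```text
clock: 31.77
position: [0.4559, -0.1577, 0.1466]
tcp_rot: [[-0.239, 0.971, -0.001], [0.971, 0.239, 0.011], [0.011, 0.001, -1.0]]
ft_force: [1.2, 0.2, 0.4]
width: 0.0361
```

```bash
python3 -m creep '150 0 0 -30 0; 150 0 0 -30 0; 150 0 20 -30 0; 150 0 -30 -20 0; 150 0 -40 0 0; 150 0 -40 0 0; 150 0 -40 0 0; 150 0 -10 0 0'
python3 - <<'E'
from g import *
s=observe();print(s["position"])
t=capture("scene");cv2.imwrite("pics/z1.png",t["img"]);crop(t,130,170,130,130,4.6,"z2.png")
t=capture("top");cv2.imwrite("pics/z3.png",t["img"]);crop(t,320,235,50,45,12,"z4.png")
E
```

```text
clock: 32.43
position: [0.317, -0.1929, 0.2564]
tcp_rot: [[-0.238, 0.971, -0.0], [0.971, 0.238, 0.009], [0.009, 0.002, -1.0]]
ft_force: [0.5, -0.4, -0.9]
width: 0.0366
[ 0.31703796 -0.19290483  0.25640822]
```

View pics/z1.png

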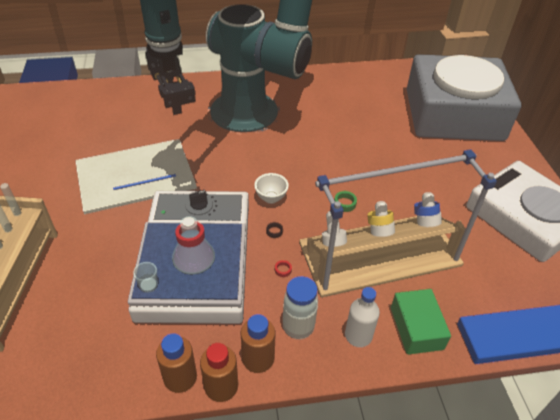

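View pics/z2.png

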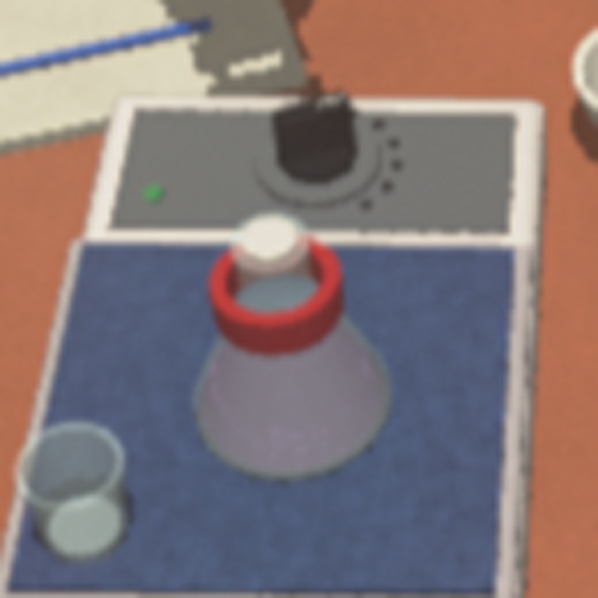

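View pics/z3.png

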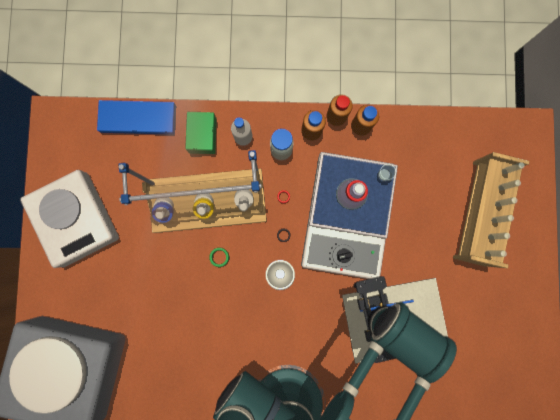

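View pics/z4.png

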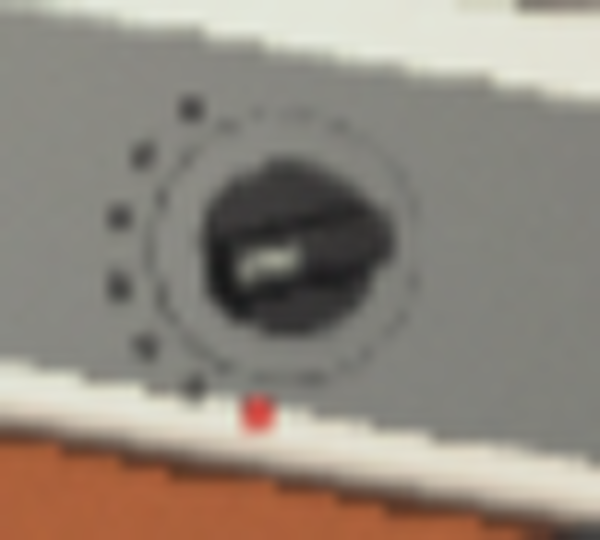

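The dial mark points at the third black dot (z4 at about 120,287). The ring sits level around the cone (z2 at about 276,305), and the other objects are where they started.

```bash
python3 -c "
from bench import finish_job
print(finish_job())"
```

```text
the job is handed in; nothing more can be done
None
```

The red ring is on the flask's cone and the dial is set three clicks clockwise. I handed the job in at about 32.5 s, with the gripper clear of everything.

- **Tilting the tool:** the moves have no tilt of their own. I leaned the tool to about 31° by pushing the arm against its outer reach limit. I brought it back to within about 0.5° of vertical at the inner limit.
- **Ring:** I slid it off along its peg and lowered it over the flask neck until the flask took its weight, then let go. The last pictures show it around the cone and looking level. I judged that by eye only.
- **Dial:** the gripper turned 68.05° (1.19 rad), against 1.20 for three clicks. After release the white mark points at the third black dot, about 70° from the off stop as estimated from the picture.
- **Everything else:** the flask is still on the mat. The yellow and blue rings, beaker, jar and mortar look unmoved in both views.
- **Force:** wrist force read up to about 70 N for a moment, when the empty arm first hit its reach limit (the limit is 120 N). I saw no more than about 6 N in any reading while handling the ring or dial. None of my checks failed or disagreed.

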